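# Move the charged battery pack from the charger to the shop lamp

## Task

Move the charged battery pack from the grey charger to the cordless lamp: press the charger's orange release button so that the pack springs loose, draw the pack back out of its dovetail, then slide it into the lamp's dovetail until the lamp's catch clicks and the pack stays fully home, and let go. Go by feel and force nothing: do not jam or ram the pack or push hard on the parts, and leave the mug, the clock and the flower pot alone.

Things in the scene. Friction and masses are not known exactly. Their poses are not given: they have to be found in the camera images.
- pack: battery pack, about 300 g, 72 long (x) x 56 wide (y) x 49 high, same both ways round. Origin: centre of its underside; z up, x along the slide. Black dovetail foot 10 high, 41 wide near its underside, 30 at its top, with a pocket under its middle for the catch; blue block from z 13 to 23; yellow grip fin 44 long (x), 14 thick (y), z 23 to 49, centred. Starts latched in the charger.
- charger: grey charger cradle, fixed to the counter, 125 x 100 x 30, with a low side wing that carries the button; black dovetail rails. Origin on the counter under the latched pack's centre; x is the direction in which a pack slides in (mouth towards -x), z up.
- charger_home (a point): point on the charger's channel floor (30 above the counter) where the pack's origin lies when latched; axes as charger. The dovetail is the same as the lamp's (see lamp_home, lamp_mouth, lamp_tooth).
- charger_button (a point): centre of the top face of the charger's orange release button, 28 x 28, 44 above the counter when up; at x = -15, y = -66 from charger_home. Press straight down. Once the catch is free an ejector pushes the pack some 10 to 20 mm towards the mouth (-x); the tooth can then not catch it again, even when the button is let go.
- charger_catch (a joint): travel of the charger's catch with its orange button, m: 0 up (latched), grows downward, hard end at 0.008; the pack is free from about 0.0055. Pressing takes about 2 to 5 N until the hard end. It stays at 0.003 to 0.005 while the pack lies over the tooth.
- lamp: cordless lamp, fixed to the counter: white base 205 x 100 x 22, a low side wing with the lamp's own orange button, dark steel dovetail rails; a thin white neck stands 125 beyond the dock's centre (+x), 30 to its left (+y), and bends left to a red shade, up to 310 high. Origin on the counter under the dock's centre, axes as lamp_home.
- lamp_home (a point): point on the lamp's channel floor (22 above the counter) where the pack's origin must end; x is the direction of sliding in, z up. Slick slanted rails 11 high from x = -36 to +40, 1.2 mm of play on each side of the foot, flat floor, end wall 22 high from x = 45. A rubber buffer (6 N per mm) starts 1 mm beyond home. Over 35 N between pack and dock or fingers and dock is forcing.
- lamp_mouth (a point): outer end of the lamp's flared mouth, on the floor of the channel, 52 towards -x from lamp_home; axes as lamp_home. The mouth (cheeks 10 high) is about 6 mm wider than the foot on each side here and narrows to the rails over 16 mm. The flat base ends 3 mm further out. The pack is clear of it when its centre is over 90 from lamp_home.
- lamp_tooth (a point): top of the lamp's sprung tooth, 8 towards +x from lamp_home and 5 above the channel floor; its ramp faces the mouth. The pack's front meets it when its centre is at x = -38 from lamp_home and rides over it with 1 to 4 N. It clicks up into the pack's pocket at home and holds it there.
- lamp_catch (a joint): travel of the lamp's catch, m: about 0 with no pack, 0.003 to 0.005 while a pack slides over it, back to about 0 when it has clicked. From 12 mm before home an ejector spring pushes back with 6 to 9 N, so the push needs 8 to 12 N until the click; let go too early, it pushes the pack back out some 12 mm. The lamp's button need not be pressed.
- cup: blue mug, 76 across, 85 high, upright; origin at the centre of its underside; bystander
- clock: red twin-bell alarm clock, 90 wide, about 130 high; origin at the centre of its underside; bystander
- pot: terracotta flower pot, 90 across, 80 high; origin at the centre of its underside; bystander
Mind the look-alikes: they are no part of the job. Leave any brown look-alike of the pack alone. Leave any yellow look-alike of the charger alone.

How it is judged:
By the outcome, as a careful person would: the job done as asked, in the order asked, and still so for the second after the job is handed in, with the robot touching nothing.
It also fails if it takes over 72 s, if anything falls off the work surface, if the arm or the gripper's body presses on something with over 40 N, if the wrist force passes 120 N, or if a joint passes its speed limit or range.

## Robot

A 6-joint arm with a two-finger parallel gripper is mounted at the origin on the work surface. World frame = base frame: x ahead of the robot, y to its left, z up, the work surface at z = 0. Lengths are in m, angles in rad, forces in N, time in s.
With the tool pointing down it reaches from about 0.275 to 0.975 m from the base axis. Payload 8.4 kg.
Tool frame: the origin (TCP) lies where the fingers leave the gripper's body, on its centre line; the fingertips stand 88 mm ahead of it and the grasp point (between the pads) lies 69 mm ahead of it (tip_extent is the distance from the TCP to the fingertips, in m); y points along the fingers, z is the direction in which the jaws open and shut, and the axes are right-handed (so a half turn about y gives the same grasp; the last joint's range is limited). The gripper opens to 92 mm and grips with 3 to 60 N. Pads are 20 mm wide; open, the fingers measure 128 mm over their backs; the gripper's body (75 mm by 189 mm) begins 69 mm behind the grasp point.
Start: joints at [1.102, 0.353, 1.633, -0, 1.155, -0.002], TCP at [0.281, 0.558, 0.303] pointing down, gripper open.
Joint ranges: [-2.63, 2.63], [-0.92, 2.1], [0.06, 2.66], [-1.3, 4.44], [0, 2.69], [-3.02, 3.02]. Speed limits (rad/s): [2.22, 2.22, 2.79, 3.14, 3.14, 3.14].

## Interface

Orientations are given as a unit quaternion [x, y, z, w].
In Python, from workcell import get_state, capture, get_calibration, job_done, masks_of, tip_extent gives the robot as it stands.
- The arm moves only by the tool drive_tool, never from a script. Its argument "plan" is a list of rows, each a list of 5 numbers: the shift along the tool's x, y, z as a fraction of full scale, then the turn about the tool's y as a fraction of full scale, then the opening, from -1 (shut) to 1 (fully open). A call has exactly 10 rows; each row is the pose to reach, as a shift and turn from the pose measured when the call began, along the tool's axes at that moment, turning the shorter way round; what a row does not reach only later rows make up. Full scale, the value 1, is 0.15 m for a shift and 180 degrees for a turn. A row lasts 1/8 s, in which the tool goes at most 62.5 mm and 10.7 degrees, less where a joint would pass 70% of its speed; a pose out of reach is approached as far as the arm can. A call with a number of a shift or a turn outside -1 to 1 is refused whole. A call with a gripper value outside its range is refused whole. The fingers move at their own pace and stop on an object; "squeeze" is the grip in N (left out, the last holds). Time passes only in rows, so rows that repeat a pose let the fingers close, or fill a call up. It gives the time, the measured TCP pose, the force and the opening at its end, in the units of the state.
- get_state(): the state, without advancing time (a new reading comes with each control period).
- capture(name): name is "scene" or "top" or "wrist"; returns (picture, depth): 420x560x3 uint8, blue, green, red; 420x560 float32, m along the optical axis (not along the pixel's ray), 0 where there is no reading.
- get_calibration(name): a dict with "fovy" (degrees; the focal length in pixels is half the picture's height over the tangent of half this angle, whatever the lens; pixels are square), "cx", "cy" (the principal point, pixels), "R" (3x3) and "t" (3): a world point X has camera coordinates R X + t. Camera axes: x right, y down, z forward; pixel columns grow to the right and rows downward; lengths in m; the calibration is good to about 2 mm. A picture is of the moment at which its call begins: read the wrist's pose just before it. get_calibration takes no time and is no camera call; for the wrist camera it gives the pose at the moment of the call.
- job_done(): hands the job in, once; it reports no verdict.
Trained networks look in the newest picture that a camera, given by its name, has taken for a name from the list of things; names that differ only in an ending like _2 or _b are one class to them, and where a whole thing is asked for, a point or a joint stands for the part that bears it (a point fixed in the world has none). Each returns a list of dicts, best first, with "confidence" (0 to 1); they miss things now and then, are a little off and sometimes report something else, mostly with a low value. They report only what shows in the picture. A call takes as long as a camera call. They do not tell look-alikes from the thing itself.
- masks_of(camera, target): "region" (420x560 bool, what is visible of it) and "extent" ([left, top, right, bottom] in pixels, round what is visible of it).
The state is a dict: "t": time; "q": joint angles; "qd": joint speeds; "joint_torque": joint torques, N m; "tool_pos": TCP position; "tool_rot": TCP orientation; "force": force on the tool from outside, world axes, zero at the start; "moment": the same for the moment, N m; "opening": finger opening in m.
Only numpy, scipy, OpenCV 4.12 (cv2) and the standard library are available. Lean on these libraries where they do the work, as an engineer would, in place of code of your own. Each camera call takes 0.05 s, during which the arm holds its last target. There are 200 camera calls.

## Working session

There is one attempt and no reset: what is moved stays moved. The work goes in short steps, Python scripts to look and compute and a tool call to move; the robot and the scene stay as the last step left them, time stands still between calls to the robot, and variables do not carry over. Pictures are saved under pics/ and viewed, about 8 in all and at most 12, crops included, and the job is handed in when it is done.

Besides the shell and the picture viewer there is one more tool, called in YAML: its name, and indented under it one key for each argument. drive_tool: Moves the arm, as the interface text tells. Its arguments: {"type":"object","properties":{"plan":{"type":"array"},"squeeze":{"type":"number"}},"required":["plan"]}

```bash
mkdir -p pics; ls; cat > h.py <<'E'
import numpy as np, cv2
from scipy.spatial.transform import Rotation as Rn
from workcell import *
def K(c,shape=(420,560)):
    f=shape[0]/2/np.tan(np.radians(c["fovy"])/2); return f,c["cx"],c["cy"]
def cloud(name):
    c=get_calibration(name); im,d=capture(name); f,cx,cy=K(c)
    v,u=np.mgrid[:420,:560]
    P=np.stack([(u-cx)/f*d,(v-cy)/f*d,d],-1)
    W=(P-np.array(c["t"]))@np.array(c["R"])
    W[d==0]=np.nan
    return im,d,W,c
def proj(c,X):
    f,cx,cy=K(c); p=np.array(c["R"])@np.array(X)+np.array(c["t"]); return f*p[0]/p[2]+cx,f*p[1]/p[2]+cy
E
python3 - <<'E'
from h import *
s=get_state(); print({k:np.round(v,3) for k,v in s.items()}, tip_extent)
for n in ("top","scene"):
    im,d,W,c=cloud(n); cv2.imwrite(f"pics/{n}.png",im); np.savez(f"{n}.npz",im=im,W=W)
    print(n,c["fovy"],np.round(-np.array(c["R"]).T@c["t"],3))
    for t in ("pack","charger","lamp","charger_button","lamp_catch","cup","clock","pot"):
        for m in masks_of(n,t):
            w=W[m["region"]]; print(n,t,round(m["confidence"],2),np.round(m["extent"]),np.round(np.nanmedian(w,0),3))
E
```

```text
pics
{'t': np.float64(0.0), 'q': array([ 1.102,  0.354,  1.634,  0.   ,  1.155, -0.002]), 'qd': array([ 0.001, -0.001,  0.   , -0.002, -0.001, -0.   ]), 'joint_torque': array([ 1.0000e-03, -5.9383e+01, -3.3421e+01,  7.0000e-02,  2.4000e-02,
       -0.0000e+00]), 'tool_pos': array([0.281, 0.558, 0.302]), 'tool_rot': array([ 0.688, -0.164,  0.163, -0.687]), 'force': array([-0.166, -0.334, -0.049]), 'moment': array([-0.004,  0.019,  0.001]), 'opening': np.float64(0.092)} 0.0881
top 46.69268467470984 [0.363 0.023 1.367]
top pack 0.8 [400. 255. 430. 278.] [ 0.486 -0.348  0.024]
top charger 0.69 [323. 125. 376. 168.] [ 0.824 -0.158  0.031]
top charger 0.68 [354. 192. 408. 239.] [ 0.615 -0.257  0.031]
top lamp 0.97 [160.  97. 251. 236.] [0.699 0.205 0.025]
top charger_button 0.54 [342. 140. 372. 159.] [ 0.821 -0.209  0.043]
top charger_button 0.48 [396. 215. 405. 232.] [ 0.605 -0.303  0.043]
top lamp_catch 0.55 [212. 205. 240. 231.] [0.606 0.156 0.035]
top lamp_catch 0.55 [162.  99. 250. 236.] [0.695 0.203 0.025]
top lamp_catch 0.38 [357. 193. 408. 239.] [ 0.616 -0.257  0.031]
top cup 0.7 [
[... 374 characters left out ...]
053]
scene charger 0.84 [124. 172. 192. 226.] [ 0.651 -0.226  0.029]
scene charger 0.57 [226. 214. 268. 263.] [0.73  0.003 0.076]
scene charger 0.55 [119. 246. 194. 316.] [ 0.839 -0.148  0.03 ]
scene lamp 0.94 [298. 205. 439. 301.] [0.763 0.217 0.032]
scene charger_button 0.68 [130. 174. 149. 189.] [ 0.609 -0.3    0.041]
scene charger_button 0.56 [126. 256. 163. 281.] [ 0.825 -0.204  0.041]
scene charger_button 0.35 [249. 132. 288. 177.] [0.456 0.    0.054]
scene lamp_catch 0.76 [321. 210. 349. 238.] [0.607 0.156 0.033]
scene cup 0.79 [250. 133. 292. 175.] [ 0.454 -0.001  0.054]
scene clock 0.69 [225. 214. 266. 263.] [0.73  0.002 0.075]
scene pot 0.9 [422. 163. 474. 207.] [0.462 0.418 0.053]
```

```bash
python3 - <<'E'
import cv2
a=cv2.imread("pics/top.png")[80:300,100:450]
cv2.imwrite("pics/top_c.png",cv2.resize(a,None,fx=2.28,fy=2.28,interpolation=cv2.INTER_CUBIC))
E
```

```text
(no output)
```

View pics/top_c.png

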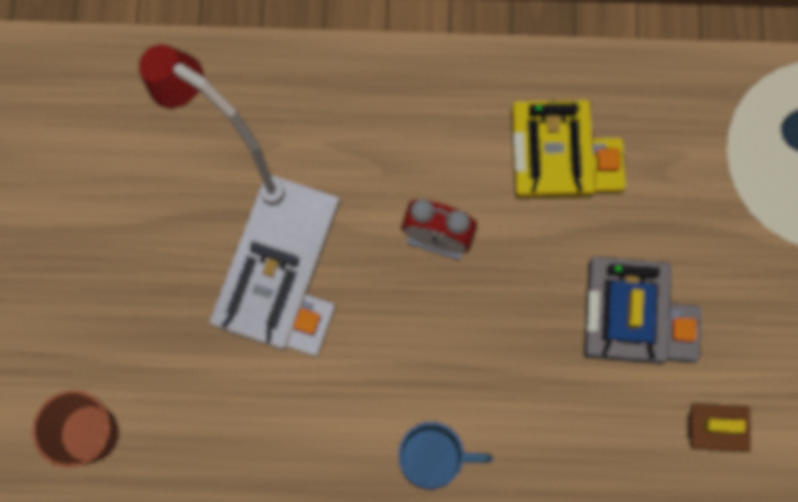

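View pics/scene.png

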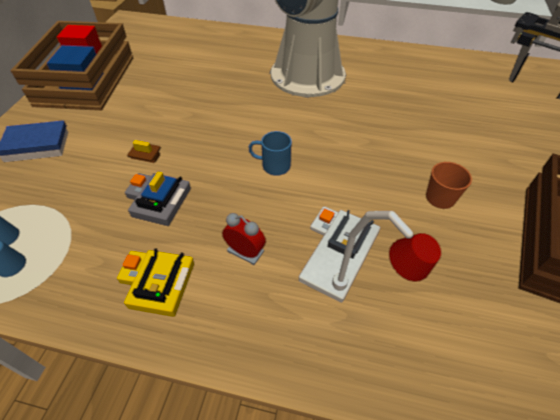

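The top crop shows the grey charger with the blue pack and yellow fin at about (632,310), and its orange button at (684,328). The lamp dock is at about (265,290), with its mouth at the lower left. The yellow charger (555,150) and the brown pack (720,427) are the look-alikes.

Next I'll get rough poses.

```bash
cat >> h.py <<'E'
def atz(c,u,v,z):
    "intersect pixel rays with plane z"
    f,cx,cy=K(c); R=np.array(c["R"]); o=-R.T@np.array(c["t"])
    r=np.stack([(u-cx)/f,(v-cy)/f,np.ones_like(u,float)],-1)@R
    return (o+r*((z-o[2])/r[...,2])[...,None])[...,:2]
def rect(c,mask,z):
    v,u=np.nonzero(mask); p=atz(c,u.astype(float),v.astype(float),z)
    (x,y),(w,h),a=cv2.minAreaRect((p*1000).astype(np.float32)); return np.round([x/1000,y/1000,w,h,a],4)
def blobs(mask,minpx=30):
    n,l,st,ce=cv2.connectedComponentsWithStats(mask.astype(np.uint8)); return [(l==i,st[i,4],ce[i]) for i in range(1,n) if st[i,4]>=minpx]
def toolmove(p,ydir=None):
    "shift fractions for target TCP p; current axes"
    s=get_state(); R=Rn.from_quat(s["tool_rot"]).as_matrix()
    return np.round(R.T@(np.array(p)-s["tool_pos"])/0.15,4), R
E
python3 - <<'E'
from h import *
c=get_calibration("top"); D=np.load("top.npz"); im,W=D["im"],D["W"]
hsv=cv2.cvtColor(im,cv2.COLOR_BGR2HSV); H,S,V=[hsv[...,i].astype(int) for i in range(3)]
for nm,m,z in (("orange",(H>6)&(H<18)&(S>200)&(V>150),.044),("yellow",(H>20)&(H<32)&(S>150)&(V>120),.079),("blue",(H>100)&(H<125)&(S>130),.053)):
    for b,n,ce in blobs(m,15):
        print(nm,n,np.round(ce),rect(c,b,z),np.round(np.nanmedian(W[b],0),3))
m=(abs(W[...,2]-.022)<.006)&(W[...,0]>.5)&(W[...,1]>.08)&(W[...,1]<.32)&(S<60)
for b,n,ce in blobs(m,100):print("white",n,ce,rect(c,b,.022)); 
b=max(blobs(m),key=lambda t:t[1])[0].astype(np.uint8)
b2=cv2.morphologyEx(b,cv2.MORPH_CLOSE,np.ones((15,15)))
print("base w/o wing",rect(c,cv2.morphologyEx(b2,cv2.MORPH_OPEN,np.ones((25,25)))>0,.022))
print(Rn.from_quat(get_state()["tool_rot"]).as_matrix().round(3))
E
```

```text
orange 64 [367. 150.] [ 0.816  -0.2127 23.9073 23.0557  1.7421] [ 0.814 -0.214  0.044]
orange 50 [234. 221.] [ 0.5977  0.153  19.4781 18.4915 73.1721] [0.599 0.154 0.038]
orange 61 [400. 224.] [ 0.6007 -0.3033 19.311  20.1498 88.8594] [ 0.602 -0.304  0.044]
yellow 661 [352. 146.] [  0.8183  -0.159  120.0915 134.2937   3.7208] [ 0.827 -0.189  0.029]
yellow 383 [343. 150.] [ 0.8054 -0.1426 93.1852 47.0523  1.7413] [ 0.809 -0.149  0.031]
yellow 74 [379. 215.] [ 0.6196 -0.2393 12.6311 41.7608 84.2649] [ 0.62  -0.24   0.078]
yellow 91 [419. 266.] [ 0.484  -0.3423 39.6631 14.7682 87.3289] [ 0.487 -0.352  0.049]
blue 20 [459. 131.] [ 0.8748 -0.4783 13.5184 15.9486 24.0183] [ 0.863 -0.466  0.086]
blue 20 [482. 151.] [ 0.817  -0.5391 11.8529 17.7617  1.7427] [ 0.806 -0.525  0.084]
blue 336 [376. 217.] [ 0.6202 -0.2385 55.3678 70.6252 86.6321] [ 0.615 -0.229  0.053]
blue 1755 [526. 256.] [  0.5242  -0.6408  91.0081 143.1405  22.6371] [ 0.525 -0.643  0.05 ]
blue 385 [288. 280.] [ 4.38200e-01 -8.00000e-04  5.90349e+01  5.97580e+01  5.78354e+01] [ 0.44  -0.001  0.006]
blue 1281 [545. 364.] [  0.2413  -0.6729 112.1989  85.9393   6.4618] [ 0.251 -0.635  0.118]
white 1953 [222.55248336 195.59959037] [6.736000e-01 1.788000e-01 1.396623e+02 2.035458e+02 7.325550e+01]
base w/o wing [  0.6724   0.1975 186.482  115.6694   1.7362]
[[ 0.893 -0.     0.45 ]
 [-0.45  -0.     0.893]
 [ 0.    -1.    -0.   ]]
```

Rough poses, with charger and lamp yaw cross-checked against the button offsets:
- **Charger:** home ≈ (0.620, -0.239), yaw ≈ -3.5°.
- **Lamp:** home ≈ (0.634, 0.212), yaw ≈ -16.7°.

I'll start moving towards the charger.

drive_tool:
  plan:
    - [0.08,0,-0.08,0,1]
    - [0.2,0,-0.2,0,1]
    - [0.32,0,-0.32,0,1]
    - [0.44,0,-0.44,0,1]
    - [0.56,0,-0.56,0,1]
    - [0.68,0,-0.68,0,1]
    - [0.8,0,-0.8,0,1]
    - [0.9,0,-0.9,0,1]
    - [1,0,-1,0,1]
    - [1,0,-1,0,1]

```text
t: 2.15
tool_pos: [0.3482, 0.3554, 0.3028]
tool_rot: [-0.688, 0.164, -0.164, 0.688]
force: [0.1, -0.3, -0.4]
opening: 0.0924
```

drive_tool:
  plan:
    - [0.08,0,-0.08,0,1]
    - [0.2,0,-0.2,0,1]
    - [0.32,0,-0.32,0,1]
    - [0.44,0,-0.44,0,1]
    - [0.56,0,-0.56,0,1]
    - [0.68,0,-0.68,0,1]
    - [0.8,0,-0.8,0,1]
    - [0.9,0,-0.9,0,1]
    - [1,0,-1,0,1]
    - [1,0,-1,0,1]

```text
t: 3.4
tool_pos: [0.4145, 0.1528, 0.3028]
tool_rot: [0.688, -0.165, 0.165, -0.688]
force: [-0.1, 0.1, -0.3]
opening: 0.0916
```

drive_tool:
  plan:
    - [0.08,0,-0.08,0,1]
    - [0.2,0,-0.2,0,1]
    - [0.32,0,-0.32,0,1]
    - [0.44,0,-0.44,0,1]
    - [0.56,0,-0.56,0,1]
    - [0.68,0,-0.68,0,1]
    - [0.8,0,-0.8,0,1]
    - [0.9,0,-0.9,0,1]
    - [1,0,-1,0,1]
    - [1,0,-1,0,1]

```text
t: 4.65
tool_pos: [0.4806, -0.0491, 0.3027]
tool_rot: [0.688, -0.165, 0.165, -0.688]
force: [0.6, 0.6, -0.1]
opening: 0.0917
```

drive_tool:
  plan:
    - [0.08,0,-0.08,-0.02,1]
    - [0.2,0,-0.2,-0.04,1]
    - [0.32,0,-0.32,-0.06,1]
    - [0.44,0,-0.44,-0.08,1]
    - [0.56,0,-0.56,-0.1,1]
    - [0.68,0,-0.68,-0.11,1]
    - [0.8,0,-0.8,-0.12,1]
    - [0.9,0,-0.9,-0.129,1]
    - [1,0,-1,-0.129,1]
    - [1,0,-1,-0.129,1]

```text
t: 5.9
tool_pos: [0.5466, -0.2512, 0.3025]
tool_rot: [-0.707, 0.024, -0.024, 0.707]
force: [-0.2, -0.1, -0.0]
opening: 0.0921
```

```bash
cat > w.py <<'E'
from h import *
import sys
c=get_calibration("wrist"); im,d,W,c=cloud("wrist"); cv2.imwrite(f"pics/{sys.argv[1]}.png",im)
s=get_state(); R=Rn.from_quat(s["tool_rot"]).as_matrix()
print("tcp",s["tool_pos"].round(4) if hasattr(s["tool_pos"],"round") else s["tool_pos"],"yaw",np.degrees(np.arctan2(R[1,0],R[0,0])).round(2))
cam=-np.array(c["R"]).T@c["t"]; print("cam in tool",np.round(R.T@(cam-s["tool_pos"]),3),"fovy",c["fovy"])
hsv=cv2.cvtColor(im,cv2.COLOR_BGR2HSV); H,S,V=[hsv[...,i].astype(int) for i in range(3)]
zb=float(sys.argv[2]); zt=.079
for nm,m,z in (("orange",(H>4)&(H<18)&(S>190)&(V>130),zb),("yellow",(H>20)&(H<34)&(S>130)&(V>90)&(W[...,2]>zt-.01),zt),("blue",(H>98)&(H<128)&(S>110),zt-.026)):
    for b,n,ce in blobs(m,250): print(nm,n,np.round(ce),rect(c,b,z),np.round(np.nanmedian(W[b],0),4))
np.savez(f"{sys.argv[1]}.npz",im=im,W=W)
E
python3 w.py w1 .044
```

```text
tcp [ 0.5462 -0.2505  0.3025] yaw -3.83
cam in tool [-0.075 -0.083 -0.001] fovy 64.80211969649727
orange 949 [191. 134.] [ 0.4864 -0.3382 48.7384 48.0917 88.3131] [ 0.4839 -0.3378  0.0241]
yellow 551 [292. 264.] [ 0.619  -0.2406 12.3716 46.4954 86.6181] [ 0.6181 -0.2407  0.0799]
yellow 308 [500. 353.] [ 7.32300e-01 -2.18000e-02  8.29444e+01  1.74484e+01  8.39680e+00] [ 0.5254 -0.2001  0.324 ]
yellow 301 [ 54. 354.] [ 0.7048 -0.5043 15.3175 72.969  76.3168] [ 0.5188 -0.2988  0.3242]
blue 5271 [517.  63.] [ 4.45700e-01 -3.10000e-02  8.07667e+01  9.95883e+01  9.13660e+00] [ 0.4416 -0.0289  0.0504]
blue 2539 [291. 251.] [ 0.6226 -0.241  56.1948 80.6455 86.7571] [ 0.6135 -0.2424  0.0539]
```

View pics/w1.png

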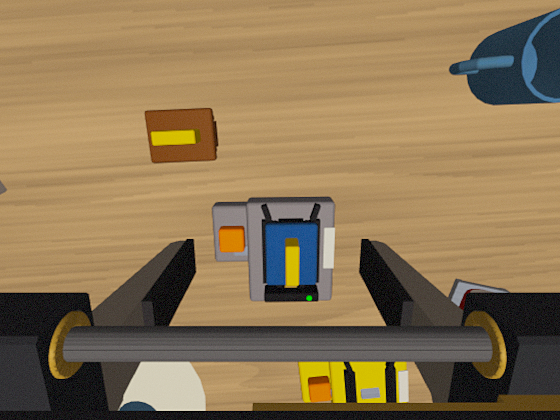

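The wrist picture shows the pack in the grey charger at (291,252), the button at (232,239) and the brown look-alike at (180,135). Charger home is (0.620, -0.2405) with yaw -3.4°, so the button is at (0.601, -0.3055). I'm moving above it with the fingers closed.

drive_tool:
  plan:
    - [0.1,0,-0.09,0,-1]
    - [0.25,0.03,-0.22,0,-1]
    - [0.36,0.15,-0.31,-0.002,-1]
    - [0.389,0.35,-0.338,-0.002,-1]
    - [0.389,0.55,-0.338,-0.002,-1]
    - [0.389,0.75,-0.338,-0.002,-1]
    - [0.389,0.9,-0.338,-0.002,-1]
    - [0.389,0.99,-0.338,-0.002,-1]
    - [0.389,0.99,-0.338,-0.002,-1]
    - [0.389,0.99,-0.338,-0.002,-1]

```text
t: 7.2
tool_pos: [0.6015, -0.3049, 0.1549]
tool_rot: [-0.707, 0.021, -0.022, 0.707]
force: [0.3, 0.2, 0.4]
opening: 0.0004
```

```bash
python3 -c "
from h import *
s=get_state();print(s['force'],s['tool_pos'],s['opening'])
im,d,W,c=cloud('scene')
a=im[150:240,100:220]; cv2.imwrite('pics/s2.png',cv2.resize(a,None,fx=5,fy=5,interpolation=cv2.INTER_CUBIC))
"
```

```text
[0.29909083 0.18422114 0.41379711] [ 0.60152222 -0.30491463  0.15489824] 0.0004102771025863353
```

View pics/s2.png

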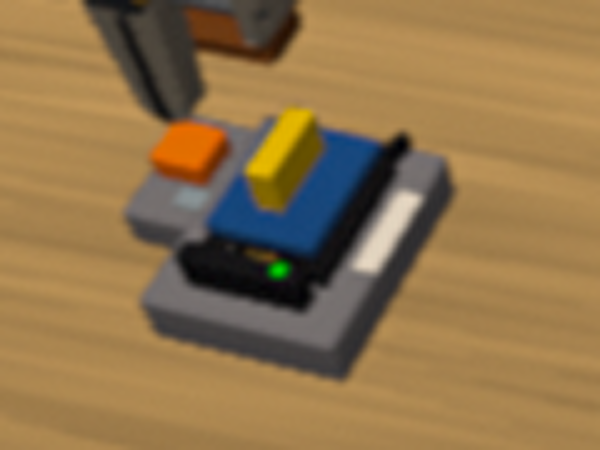

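The closed fingertips hang just above the orange button. I'll press gently.

drive_tool:
  plan:
    - [0,0.05,0,0,-1]
    - [0,0.1,0,0,-1]
    - [0,0.14,0,0,-1]
    - [0,0.155,0,0,-1]
    - [0,0.165,0,0,-1]
    - [0,0.175,0,0,-1]
    - [0,0.185,0,0,-1]
    - [0,0.195,0,0,-1]
    - [0,0.197,0,0,-1]
    - [0,0.197,0,0,-1]

```text
t: 8.5
tool_pos: [0.6017, -0.3051, 0.1255]
tool_rot: [0.707, -0.021, 0.022, -0.707]
force: [-1.7, -0.0, 1.7]
opening: 0.0007
```

```bash
python3 -c "
from h import *
print(get_state()['force'],get_state()['tool_pos'])
im,d,W,c=cloud('scene')
hsv=cv2.cvtColor(im,cv2.COLOR_BGR2HSV); H,S,V=[hsv[...,i].astype(int) for i in range(3)]
for b,n,ce in blobs((H>20)&(H<34)&(S>130)&(V>90),20): print(n,ce,np.nanmedian(W[b],0).round(4))
"
```

```text
[-1.70236188 -0.04748953  1.6987669 ] [ 0.60168934 -0.30508088  0.12554413]
183 [158.8579235 177.1147541] [ 0.6114 -0.2347  0.075 ]
24 [153.58333333 198.70833333] [ 0.6483 -0.2401  0.0381]
1850 [153.12486486 286.59837838] [ 0.8548 -0.1505  0.0279]
746 [160.30697051 270.85790885] [ 0.8159 -0.1498  0.0299]
```

The button force is about 1.7 N and the fin has moved about 5 px (roughly 10 mm), so the pack seems to have sprung loose. I'll rise and check.

drive_tool:
  plan:
    - [0,-0.1,0,0,-1]
    - [0,-0.25,0,0,-1]
    - [0,-0.45,0,0,-1]
    - [-0.05,-0.65,0.05,0,1]
    - [-0.15,-0.8,0.15,0,1]
    - [-0.25,-0.9,0.25,0,1]
    - [-0.35,-0.9,0.35,0,1]
    - [-0.41,-0.9,0.41,0,1]
    - [-0.41,-0.9,0.41,0,1]
    - [-0.41,-0.9,0.41,0,1]

```text
t: 9.8
tool_pos: [0.5444, -0.2404, 0.2606]
tool_rot: [0.707, -0.021, 0.022, -0.707]
force: [-0.0, 0.1, 0.4]
opening: 0.0684
```

```bash
python3 w.py w2 .044
```

```text
tcp [ 0.5444 -0.2404  0.2605] yaw -3.47
cam in tool [-0.075 -0.083  0.   ] fovy 64.80211969649727
orange 2174 [158. 139.] [ 0.4862 -0.3439 62.8713 48.1285 88.6299] [ 0.4802 -0.3494  0.0241]
yellow 756 [282. 275.] [ 0.6066 -0.2401 13.2593 47.782  87.139 ] [ 0.6054 -0.2399  0.0798]
yellow 301 [109. 353.] [ 0.6729 -0.405  14.4851 68.9016 75.9903] [ 0.5177 -0.2762  0.282 ]
yellow 294 [446. 355.] [ 0.6945 -0.09   63.5825 12.1735  3.2328] [ 0.5224 -0.2015  0.2819]
blue 4689 [523.  64.] [ 4.47400e-01 -4.31000e-02  7.39098e+01  7.72063e+01  9.58760e+00] [ 0.443  -0.0355  0.0597]
blue 3249 [281. 259.] [ 0.607  -0.2402 56.2854 74.2725 86.7998] [ 0.6018 -0.2393  0.0539]
```

View pics/w2.png

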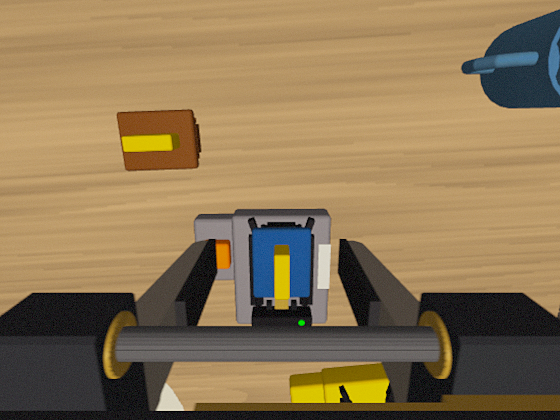

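The pack has sprung about 13 mm and sits at about (0.607, -0.240). In the picture its fin is at (282,275). Now I'll descend and grip the fin.

drive_tool:
  plan:
    - [0.1,0,0.007,0,0.2]
    - [0.25,0.05,0.015,0,0.2]
    - [0.38,0.15,0.025,0,0.2]
    - [0.417,0.3,0.028,0,0.2]
    - [0.417,0.45,0.028,0,0.2]
    - [0.417,0.58,0.028,0,0.2]
    - [0.417,0.68,0.028,0,0.2]
    - [0.417,0.75,0.028,0,0.2]
    - [0.417,0.77,0.028,0,0.2]
    - [0.417,0.77,0.028,0,0.2]

```text
t: 11.1
tool_pos: [0.6074, -0.2402, 0.1454]
tool_rot: [0.707, -0.021, 0.022, -0.707]
force: [0.5, -0.1, 0.9]
opening: 0.0552
```

drive_tool:
  plan:
    - [0,0,0,0,0]
    - [0,0,0,0,-0.3]
    - [0,0,0,0,-0.5]
    - [0,0,0,0,-1]
    - [0,0,0,0,-1]
    - [0,0,0,0,-1]
    - [0,0,0,0,-1]
    - [0,0,0,0,-1]
    - [0,0,0,0,-1]
    - [0,0,0,0,-1]
  squeeze: 25

```text
t: 12.35
tool_pos: [0.6075, -0.2402, 0.1454]
tool_rot: [0.707, -0.021, 0.022, -0.707]
force: [-0.3, 0.1, 2.0]
opening: 0.0138
```

The grip is good: the opening is 13.8 mm and the side force is about zero. Now I'll draw the pack back.

drive_tool:
  plan:
    - [-0.02,0,0,0,-1]
    - [-0.05,0,0,0,-1]
    - [-0.08,0,0,0,-1]
    - [-0.11,0,0,0,-1]
    - [-0.14,0,0,0,-1]
    - [-0.17,0,0,0,-1]
    - [-0.2,0,0,0,-1]
    - [-0.23,0,0,0,-1]
    - [-0.25,0,0,0,-1]
    - [-0.25,0,0,0,-1]

```text
t: 13.6
tool_pos: [0.5696, -0.2379, 0.1454]
tool_rot: [0.707, -0.021, 0.022, -0.707]
force: [-1.5, -0.4, 3.2]
opening: 0.0142
```

drive_tool:
  plan:
    - [-0.05,0,0,0,-1]
    - [-0.12,0,0,0,-1]
    - [-0.2,0,0,0,-1]
    - [-0.3,0,0,0,-1]
    - [-0.38,0,0,0,-1]
    - [-0.42,0,0,0,-1]
    - [-0.42,-0.1,0,0,-1]
    - [-0.42,-0.25,0,0,-1]
    - [-0.42,-0.4,0,0,-1]
    - [-0.42,-0.5,0,0,-1]

```text
t: 14.85
tool_pos: [0.5074, -0.2343, 0.2223]
tool_rot: [0.707, -0.02, 0.023, -0.706]
force: [0.6, -0.5, -3.8]
opening: 0.014
```

drive_tool:
  plan:
    - [0.02,-0.1,0.08,0,-1]
    - [0.04,-0.2,0.2,0,-1]
    - [0.06,-0.3,0.32,0,-1]
    - [0.08,-0.35,0.44,0,-1]
    - [0.1,-0.4,0.56,0,-1]
    - [0.1,-0.4,0.68,0,-1]
    - [0.1,-0.4,0.8,0,-1]
    - [0.1,-0.4,0.9,0,-1]
    - [0.1,-0.4,1,0,-1]
    - [0.1,-0.4,1,0,-1]

```text
t: 16.1
tool_pos: [0.5312, -0.0844, 0.282]
tool_rot: [0.707, -0.02, 0.022, -0.706]
force: [-0.1, 0.4, -2.8]
opening: 0.0138
```

drive_tool:
  plan:
    - [0,0,0.08,0,-1]
    - [0,0,0.2,0,-1]
    - [0,0,0.32,0,-1]
    - [0,0,0.44,0,-1]
    - [0,0,0.56,0,-1]
    - [0,0,0.68,0,-1]
    - [0,0,0.8,0,-1]
    - [0,0,0.9,0,-1]
    - [0,0,1,0,-1]
    - [0,0,1,0,-1]

```text
t: 17.35
tool_pos: [0.5402, 0.0663, 0.2818]
tool_rot: [0.707, -0.019, 0.022, -0.706]
force: [-0.7, 0.1, -2.9]
opening: 0.0136
```

```bash
python3 w.py w3 .036 | grep -v blue; python3 - <<'E'
from h import *
for t in ("lamp","lamp_catch"):
    for m in masks_of("wrist",t): print(t,round(m["confidence"],2),m["extent"])
E
```

```text
tcp [0.5401 0.0657 0.2818] yaw -3.34
cam in tool [-0.075 -0.083  0.001] fovy 64.80211969649727
yellow 2578 [277. 265.] [6.05600e-01 6.23000e-02 2.65496e+01 9.66523e+01 8.73743e+01] [0.5366 0.0664 0.2162]
lamp 0.58 [330.9, 199.5, 469.9, 312.1]
lamp_catch 0.66 [345.5, 221.3, 420.7, 273.8]
```

View pics/w3.png

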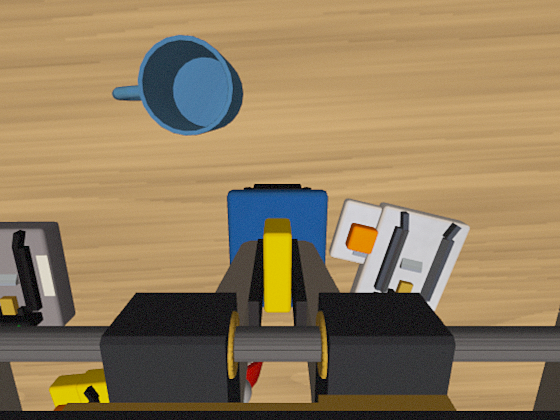

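The wrist picture shows the lamp's mouth end clearly. The near base edge runs (383,204)–(468,222), the button is at (361,238), and the pack is held at the centre with its fin at (277,265). I'll refine the lamp pose from the base edges and dark rails.

```bash
python3 - <<'E'
from h import *
D=np.load("w3.npz"); im,W=D["im"],D["W"]; c=get_calibration("wrist")
v,u=np.mgrid[:420,:560].astype(float)
hsv=cv2.cvtColor(im,cv2.COLOR_BGR2HSV); S,V=hsv[...,1].astype(int),hsv[...,2].astype(int)
box=(u>325)&(u<475)&(v>195)&(v<305)&(abs(W[...,2]-.022)<.02)
P=atz(c,u,v,.022); home=np.array([.634,.212]); yaw=np.radians(-16.7)
white=box&(S<45)&(V>140)
T=atz(c,u,v,.033); rail=box&(V<70)&(W[...,2]>.028)
print("floor z",np.nanmedian(W[white][:,2]).round(4),"rail z",np.nanpercentile(W[rail][:,2],[50,90]).round(4))
for it in range(4):
    R=np.array([[np.cos(yaw),-np.sin(yaw)],[np.sin(yaw),np.cos(yaw)]])
    L=(P-home)@R*1000
    def edge(mask,ax,sl,lo,hi,fn):
        xs,ys=[],[]
        for a in np.arange(lo,hi,3):
            m=mask&(L[...,1-ax]>=a)&(L[...,1-ax]<a+3)&sl
            if m.sum()>5: xs.append(a+1.5); ys.append(fn(L[...,ax][m]))
        p=np.polyfit(xs,ys,1); r=np.array(ys)-np.polyval(p,xs); k=abs(r)<2.5*np.std(r)+.3
        p=np.polyfit(np.array(xs)[k],np.array(ys)[k],1); return p,np.std(r[k]),len(xs)
    e1=edge(white,0,L[...,0]<0,-40,42,np.min)     # near edge x=-55
    e2=edge(white,1,L[...,1]>20,-48,0,np.max)     # left edge y=+50
    e3=edge(white,1,L[...,1]<0,-52,-38,np.min)
    print("near",np.round(e1[0],4),round(e1[1],2),"left",np.round(e2[0],4),round(e2[1],2),e2[2],"right(near)",np.round(e3[0],3))
    # rails: inner top edges
    LT=(T-home)@R*1000
    cs=[]
    for a in np.arange(-36,0,3):
        m=rail&(LT[...,0]>=a)&(LT[...,0]<a+3); y=LT[...,1][m]
        l,r=y[(y>5)&(y<35)],y[(y<-5)&(y>-35)]
        if len(l)>2 and len(r)>2: cs.append((a+1.5,l.min(),r.max(),l.max(),r.min()))
    if it in(0,3): print(np.round(cs,1))
    dyaw=(-e1[0][0]+e2[0][0])/2
    off=np.array([np.polyval(e1[0],0)+55,np.polyval(e2[0],-25)-50])
    home=home+R@off/1000; yaw+=dyaw
    print("home",home.round(4),"yaw",np.degrees(yaw).round(2))
hs=[m for m in [(hsv[...,0]>4)&(hsv[...,0]<18)&(S>190)&(V>130)&box]]
b=rect(c,hs[0],.036); R=np.array([[np.cos(yaw),-np.sin(yaw)],[np.sin(yaw),np.cos(yaw)]])
print("button local",(b[:2]-home)@R*1000,b)
print("grip target -110:",home+R@[-.110,0])
E
```

```text
floor z 0.0228 rail z [0.0309 0.033 ]
near [ 8.90000e-03 -5.48815e+01] 0.24 left [-8.00000e-03  4.71626e+01] 0.14 16 right(near) [-8.0000e-02 -9.6221e+01]
[[-34.5  16.9 -26.8  19.6 -34.7]]
home [0.6334 0.2094] yaw -17.18
near [-1.3000e-03 -5.5051e+01] 0.2 left [-4.00000e-04  4.97869e+01] 0.13 16 right(near) [-7.3000e-02 -9.3632e+01]
home [0.6332 0.2093] yaw -17.16
near [-8.00000e-04 -5.50109e+01] 0.17 left [-9.00000e-04  4.99891e+01] 0.13 16 right(near) [-7.3000e-02 -9.3428e+01]
home [0.6332 0.2093] yaw -17.16
near [-8.0e-04 -5.5e+01] 0.17 left [-8.00000e-04  4.99786e+01] 0.13 16 right(near) [-7.3000e-02 -9.3439e+01]
[[-34.5  19.5 -21.9  21.1 -32.2]]
home [0.6332 0.2093] yaw -17.16
button local [-16.52739303 -65.56961496] [ 0.5981  0.1515 27.0067 29.2547 73.5141]
grip target -110: [0.52813707 0.24173132]
```

Lamp home is (0.6332, 0.2093) with yaw -17.2°. The edge residuals are 0.2 mm and the button lies within 1.5 mm of where it should be. I'm going to 110 mm before home.

drive_tool:
  plan:
    - [-0.01,0,0.08,0.005,-1]
    - [-0.03,0,0.2,0.015,-1]
    - [-0.05,0,0.32,0.025,-1]
    - [-0.07,0.04,0.44,0.035,-1]
    - [-0.09,0.1,0.56,0.045,-1]
    - [-0.11,0.18,0.68,0.055,-1]
    - [-0.13,0.25,0.8,0.065,-1]
    - [-0.148,0.3,0.9,0.077,-1]
    - [-0.148,0.3,1,0.077,-1]
    - [-0.148,0.3,1,0.077,-1]

```text
t: 18.75
tool_pos: [0.5274, 0.2166, 0.2368]
tool_rot: [0.699, -0.104, 0.107, -0.699]
force: [0.1, -0.9, -3.0]
opening: 0.014
```

```bash
cat > loc.py <<'E'
from h import *
h=np.array([.6332,.2093]); y=np.radians(-17.16); c_,s_=np.cos(y),np.sin(y); R2=np.array([[c_,-s_],[s_,c_]])
s=get_state(); R=Rn.from_quat(s["tool_rot"]).as_matrix(); yaw=np.degrees(np.arctan2(R[1,0],R[0,0]))
print("local mm",((s["tool_pos"][:2]-h)@R2*1000).round(2),"z",s["tool_pos"][2].round(4),"yaw err deg",round(yaw+17.16,2),"force local",(np.array(s["force"][:2])@R2).round(2),s["force"][2].round(2), "mom",np.round(s["moment"],2))
p=[*(h+R2@[-.110,0]),.1395]; print("to -110:",toolmove(p)[0])
E
python3 loc.py
```

```text
local mm [-103.21  -24.28] z 0.2368 yaw err deg -0.02 force local [ 0.31 -0.8 ] -3.04 mom [ 0.01 -0.01  0.02]
to -110: [-0.0479  0.6485  0.1621]
```

drive_tool:
  plan:
    - [-0.01,0.02,0.04,0,-1]
    - [-0.03,0.1,0.09,0,-1]
    - [-0.045,0.2,0.14,0,-1]
    - [-0.048,0.32,0.162,0,-1]
    - [-0.048,0.44,0.162,0,-1]
    - [-0.048,0.54,0.162,0,-1]
    - [-0.048,0.6,0.162,0,-1]
    - [-0.048,0.64,0.162,0,-1]
    - [-0.048,0.648,0.162,0,-1]
    - [-0.048,0.648,0.162,0,-1]

```text
t: 20.0
tool_pos: [0.5284, 0.2418, 0.14]
tool_rot: [0.699, -0.104, 0.107, -0.699]
force: [0.3, 0.1, -2.2]
opening: 0.0137
```

```bash
python3 loc.py; python3 - <<'E'
from h import *
im,d,W,c=cloud('scene')
a=im[190:300,280:420]; cv2.imwrite('pics/s3.png',cv2.resize(a,None,fx=5,fy=5,interpolation=cv2.INTER_CUBIC))
E
```

```text
local mm [-109.78    0.14] z 0.14 yaw err deg -0.02 force local [0.21 0.18] -2.23 mom [ 0.04 -0.03  0.05]
to -110: [-0.0015  0.0032 -0.0009]
```

View pics/s3.png

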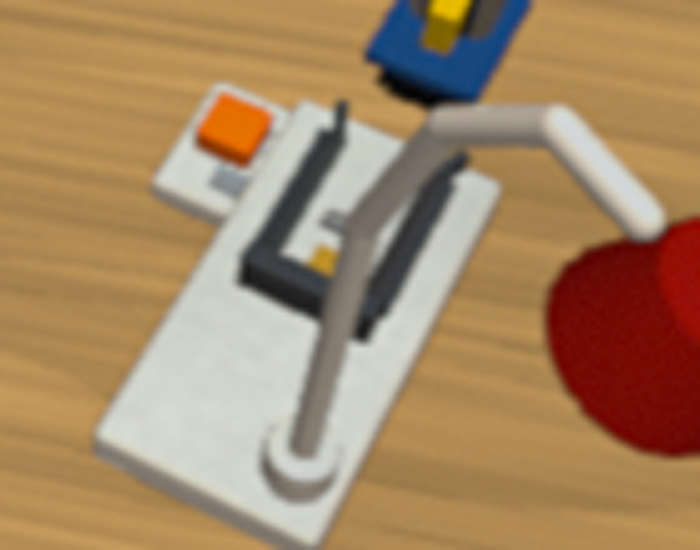

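The pack is lined up in front of the mouth (foot at about (410,90) in the crop, channel running down-left), and the neck is clear. Sliding in slowly.

drive_tool:
  plan:
    - [0.02,0.006,-0.001,0,-1]
    - [0.05,0.01,-0.001,0,-1]
    - [0.08,0.01,-0.001,0,-1]
    - [0.11,0.01,-0.001,0,-1]
    - [0.14,0.01,-0.001,0,-1]
    - [0.17,0.01,-0.001,0,-1]
    - [0.2,0.01,-0.001,0,-1]
    - [0.23,0.01,-0.001,0,-1]
    - [0.25,0.01,-0.001,0,-1]
    - [0.25,0.01,-0.001,0,-1]

```text
t: 21.3
tool_pos: [0.5648, 0.2309, 0.1389]
tool_rot: [-0.699, 0.104, -0.108, 0.699]
force: [2.0, 3.5, -2.9]
opening: 0.0138
```

```bash
python3 loc.py
```

```text
local mm [-71.74   0.49] z 0.1389 yaw err deg -0.02 force local [0.9  3.95] -2.88 mom [ 0.73 -0.29  0.12]
to -110: [-0.255  -0.0052 -0.0033]
```

The dock pushes the pack 4 N to the left, so I'll shift about 1.2 mm that way while advancing.

drive_tool:
  plan:
    - [0,0,0.004,0,-1]
    - [0,0.002,0.006,0,-1]
    - [0.01,0.003,0.008,0,-1]
    - [0.02,0.003,0.008,0,-1]
    - [0.03,0.003,0.008,0,-1]
    - [0.04,0.003,0.008,0,-1]
    - [0.05,0.003,0.008,0,-1]
    - [0.06,0.003,0.008,0,-1]
    - [0.07,0.003,0.008,0,-1]
    - [0.07,0.003,0.008,0,-1]

```text
t: 22.55
tool_pos: [0.5754, 0.2291, 0.1385]
tool_rot: [-0.699, 0.103, -0.108, 0.699]
force: [0.8, 4.3, -7.5]
opening: 0.0138
```

```bash
python3 loc.py
```

```text
local mm [-61.09   1.85] z 0.1385 yaw err deg -0.02 force local [-0.52  4.32] -7.48 mom [ 1.15 -0.06  0.13]
to -110: [-0.326  -0.0085 -0.0124]
```

drive_tool:
  plan:
    - [0,0.002,0.002,0,-1]
    - [0,0.004,0.004,0,-1]
    - [0,0.005,0.006,0,-1]
    - [0,0.005,0.006,0,-1]
    - [0.01,0.005,0.006,0,-1]
    - [0.02,0.005,0.006,0,-1]
    - [0.03,0.005,0.006,0,-1]
    - [0.04,0.005,0.006,0,-1]
    - [0.05,0.005,0.006,0,-1]
    - [0.05,0.005,0.006,0,-1]

```text
t: 23.8
tool_pos: [0.5829, 0.2277, 0.1378]
tool_rot: [-0.699, 0.103, -0.108, 0.699]
force: [-0.3, -0.5, -3.3]
opening: 0.0138
```

```bash
python3 loc.py
```

```text
local mm [-53.44   2.74] z 0.1378 yaw err deg -0.03 force local [-0.11 -0.52] -3.3 mom [-0.03  0.02 -0.03]
to -110: [-0.377  -0.0136 -0.0184]
```

Forces are near zero now, so the pack is centred. Continuing up to just before the tooth.

drive_tool:
  plan:
    - [0.01,0,0,0,-1]
    - [0.02,0,0,0,-1]
    - [0.03,0,0,0,-1]
    - [0.04,0,0,0,-1]
    - [0.05,0,0,0,-1]
    - [0.06,0,0,0,-1]
    - [0.07,0,0,0,-1]
    - [0.08,0,0,0,-1]
    - [0.09,0,0,0,-1]
    - [0.09,0,0,0,-1]

```text
t: 25.05
tool_pos: [0.596, 0.2237, 0.1379]
tool_rot: [-0.699, 0.103, -0.108, 0.699]
force: [0.3, 0.3, -2.9]
opening: 0.0139
```

```bash
python3 loc.py
```

```text
local mm [-39.8    2.79] z 0.1379 yaw err deg -0.03 force local [0.24 0.42] -2.88 mom [-0.03  0.05 -0.01]
to -110: [-0.4679 -0.0134 -0.0188]
```

drive_tool:
  plan:
    - [0.01,0,0,0,-1]
    - [0.025,0,0,0,-1]
    - [0.04,0,0,0,-1]
    - [0.055,0,0,0,-1]
    - [0.07,0,0,0,-1]
    - [0.085,0,0,0,-1]
    - [0.1,0,0,0,-1]
    - [0.115,0,0,0,-1]
    - [0.13,0,0,0,-1]
    - [0.13,0,0,0,-1]

```text
t: 26.3
tool_pos: [0.6149, 0.2178, 0.1381]
tool_rot: [-0.699, 0.103, -0.108, 0.699]
force: [0.6, 0.3, -2.2]
opening: 0.014
```

```bash
python3 loc.py
```

```text
local mm [-20.01   2.76] z 0.1381 yaw err deg -0.04 force local [0.5  0.49] -2.23 mom [-0.05 -0.16 -0.01]
to -110: [-0.5999 -0.0133 -0.0188]
```

drive_tool:
  plan:
    - [0.01,0,0,0,-1]
    - [0.02,0,0,0,-1]
    - [0.03,0,0,0,-1]
    - [0.045,0,0,0,-1]
    - [0.06,0,0,0,-1]
    - [0.07,0,0,0,-1]
    - [0.08,0,0,0,-1]
    - [0.09,0,0,0,-1]
    - [0.1,0,0,0,-1]
    - [0.1,0,0,0,-1]
  squeeze: 35

```text
t: 27.55
tool_pos: [0.6273, 0.2137, 0.1375]
tool_rot: [-0.699, 0.105, -0.107, 0.699]
force: [-7.7, 3.8, 1.0]
opening: 0.014
```

```bash
python3 loc.py
```

```text
local mm [-6.92  2.52] z 0.1375 yaw err deg -0.05 force local [-8.47  1.38] 1.04 mom [ 0.64  1.44 -0.01]
to -110: [-0.6872 -0.0145 -0.0174]
```

drive_tool:
  plan:
    - [0.016,0,0,0,-1]
    - [0.022,0,0,0,-1]
    - [0.028,0,0,0,-1]
    - [0.034,0,0,0,-1]
    - [0.04,0,0,0,-1]
    - [0.044,0,0,0,-1]
    - [0.048,0,0,0,-1]
    - [0.052,0,0,0,-1]
    - [0.056,0,0,0,-1]
    - [0.056,0,0,0,-1]

```text
t: 28.8
tool_pos: [0.6333, 0.212, 0.1376]
tool_rot: [-0.699, 0.107, -0.105, 0.699]
force: [-10.4, 3.7, 6.1]
opening: 0.0135
```

```bash
python3 loc.py
```

```text
local mm [-0.65  2.62] z 0.1376 yaw err deg -0.07 force local [-11.04   0.44] 6.05 mom [0.79 1.85 0.03]
to -110: [-0.729  -0.0106 -0.0183]
```

drive_tool:
  plan:
    - [0.012,0,0,0,-1]
    - [0.016,0,0,0,-1]
    - [0.018,-0.002,0,0,-1]
    - [0.02,-0.002,0,0,-1]
    - [0.022,-0.002,0,0,-1]
    - [0.024,-0.002,0,0,-1]
    - [0.026,-0.002,0,0,-1]
    - [0.028,-0.002,0,0,-1]
    - [0.028,-0.002,0,0,-1]
    - [0.028,-0.002,0,0,-1]

```text
t: 30.05
tool_pos: [0.635, 0.2115, 0.1378]
tool_rot: [0.699, -0.109, 0.103, -0.699]
force: [-11.5, 5.5, 6.2]
opening: 0.0138
```

```bash
python3 loc.py
```

```text
local mm [1.09 2.69] z 0.1378 yaw err deg -0.09 force local [-12.59   1.85] 6.2 mom [0.97 2.   0.07]
to -110: [-0.7406 -0.0055 -0.019 ]
```

drive_tool:
  plan:
    - [0.014,0,0,0,-1]
    - [0.018,0,0,0,-1]
    - [0.022,0,0,0,-1]
    - [0.025,0,0,0,-1]
    - [0.027,0,0,0,-1]
    - [0.029,0,0,0,-1]
    - [0.03,0,0,0,-1]
    - [0.03,0,0,0,-1]
    - [0.03,0,0,0,-1]
    - [0.03,0,0,0,-1]

```text
t: 31.3
tool_pos: [0.6363, 0.2113, 0.138]
tool_rot: [0.699, -0.111, 0.101, -0.699]
force: [-14.4, 6.2, 10.2]
opening: 0.0138
```

```bash
python3 loc.py; cat > chk.py <<'E'
from h import *
import sys
c=get_calibration("scene")
D=np.load("scene.npz")
ims=[(D["im"],D["W"])]
for i in range(3):
    im,d,W,c=cloud("scene"); ims.append((im,W))
for im,W in ims:
    hsv=cv2.cvtColor(im,cv2.COLOR_BGR2HSV); H,S,V=[hsv[...,i].astype(int) for i in range(3)]
    u=np.arange(560)[None,:]
    m=(H>4)&(H<18)&(S>190)&(V>130)&(W[...,1]>.1)&(W[...,1]<.22)&(W[...,0]>.5)&(W[...,0]<.68)
    y=(H>20)&(H<34)&(S>130)&(V>90)&(W[...,1]>.12)&(W[...,1]<.32)&(W[...,2]>.055)&(W[...,0]>.4)
    b=(H>100)&(H<125)&(S>130)&(W[...,1]>.12)&(W[...,1]<.32)&(W[...,0]>.4)&(abs(W[...,2]-.045)<.006)
    h=np.array([.6332,.2093]); a=np.radians(-17.16); R2=np.array([[np.cos(a),-np.sin(a)],[np.sin(a),np.cos(a)]])
    L=(W[b][:,:2]-h)@R2*1000 if b.sum() else np.zeros((1,2))
    print("btn z pct",np.nanpercentile(W[m][:,2],[50,75,90]).round(4),m.sum(),"row",np.nonzero(m)[0].mean().round(2),"blue x pct",np.percentile(L[:,0],[2,50,98]).round(1),"n",b.sum())
cv2.imwrite(f'pics/{sys.argv[1]}.png',cv2.resize(im[190:300,280:420],None,fx=5,fy=5,interpolation=cv2.INTER_CUBIC))
E
python3 chk.py s4
```

```text
local mm [2.4  2.84] z 0.138 yaw err deg -0.11 force local [-15.63   1.69] 10.24 mom [1.16 2.78 0.03]
to -110: [-0.7493  0.0012 -0.0204]
btn z pct [0.0354 0.0366 0.0372] 118 row 215.32 blue x pct [0. 0. 0.] n 0
btn z pct [0.0357 0.0366 0.0372] 123 row 215.49 blue x pct [-24.6  21.6  35.9] n 248
btn z pct [0.0356 0.0364 0.0377] 123 row 215.49 blue x pct [-23.7  21.1  35.7] n 245
btn z pct [0.0358 0.0369 0.0376] 123 row 215.49 blue x pct [-23.8  21.2  35.7] n 243
```

View pics/s4.png

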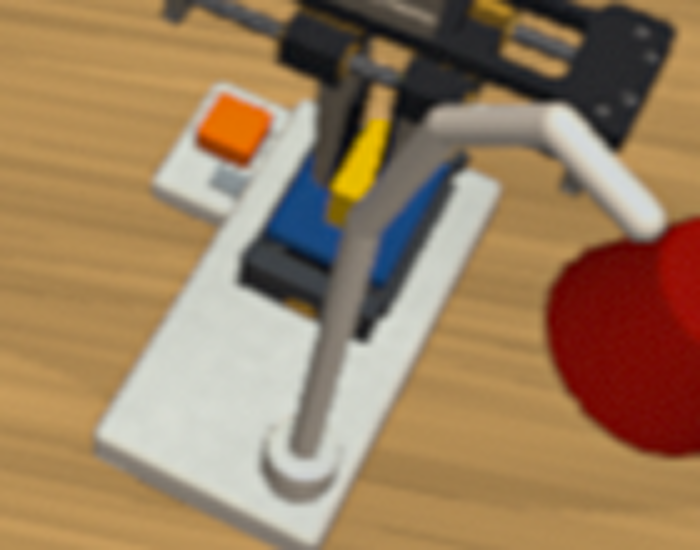

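The picture shows the pack fully in the dock: its front is at 36 mm, i.e. at home. The lamp button is back at its no-pack height (0.0357 against 0.0354 m), so it should have clicked. I'll relax the push and feel whether it holds.

drive_tool:
  plan:
    - [0.008,0,0,0,-1]
    - [0.004,0,0,0,-1]
    - [0,0,0,0,-1]
    - [-0.003,-0.001,0,0,-1]
    - [-0.006,-0.001,0,0,-1]
    - [-0.009,-0.002,0,0,-1]
    - [-0.012,-0.002,0,0,-1]
    - [-0.014,-0.002,0,0,-1]
    - [-0.014,-0.002,0,0,-1]
    - [-0.014,-0.002,0,0,-1]

```text
t: 32.7
tool_pos: [0.6342, 0.212, 0.1381]
tool_rot: [0.699, -0.112, 0.101, -0.699]
force: [-3.7, 3.4, -3.0]
opening: 0.014
```

```bash
python3 loc.py; python3 chk.py s5
```

```text
local mm [0.12 2.87] z 0.1381 yaw err deg -0.12 force local [-4.54  2.11] -3.01 mom [0.73 0.68 0.01]
to -110: [-0.7342  0.002  -0.0206]
btn z pct [0.0354 0.0366 0.0372] 118 row 215.32 blue x pct [0. 0. 0.] n 0
btn z pct [0.0356 0.0365 0.0375] 121 row 215.55 blue x pct [-25.1  18.8  34. ] n 246
btn z pct [0.0358 0.0365 0.0372] 123 row 215.49 blue x pct [-23.7  19.2  34.1] n 246
btn z pct [0.0356 0.0366 0.0373] 123 row 215.49 blue x pct [-25.5  18.9  33.8] n 242
```

drive_tool:
  plan:
    - [-0.004,0,0.002,0,-1]
    - [-0.006,0,0.003,0,-1]
    - [-0.008,0,0.003,0,-1]
    - [-0.01,0,0.003,0,-1]
    - [-0.012,0,0.003,0,-1]
    - [-0.014,0,0.003,0,-1]
    - [-0.016,0,0.003,0,-1]
    - [-0.016,0,0.003,0,-1]
    - [-0.016,0,0.003,0,-1]
    - [-0.016,0,0.003,0,-1]

```text
t: 34.1
tool_pos: [0.6334, 0.2124, 0.1382]
tool_rot: [0.699, -0.11, 0.102, -0.699]
force: [6.9, -4.1, -10.5]
opening: 0.0137
```

```bash
python3 loc.py; python3 chk.py s6
```

```text
local mm [-0.75  3.03] z 0.1382 yaw err deg -0.1 force local [ 7.8  -1.89] -10.49 mom [-0.87 -1.39  0.03]
to -110: [-7.283e-01  2.000e-04 -2.150e-02]
btn z pct [0.0354 0.0366 0.0372] 118 row 215.32 blue x pct [0. 0. 0.] n 0
btn z pct [0.0356 0.0365 0.0372] 122 row 215.5 blue x pct [-25.   18.1  33.2] n 243
btn z pct [0.0354 0.0367 0.0376] 123 row 215.49 blue x pct [-24.9  18.6  33.7] n 247
btn z pct [0.0356 0.0366 0.0375] 123 row 215.49 blue x pct [-24.8  18.4  33.4] n 246
```

The pull force is now +7.8 N towards home and the pack stays put, so the catch holds. I'll relieve the forces, let go and lift away.

drive_tool:
  plan:
    - [0.002,0.001,-0.001,0,-1]
    - [0.004,0.002,-0.001,0,-1]
    - [0.005,0.003,-0.001,0,-1]
    - [0.005,0.003,-0.001,0,-1]
    - [0.005,0.003,-0.001,0,-0.6]
    - [0.005,0.003,-0.001,0,-0.4]
    - [0.005,0.003,-0.001,0,-0.2]
    - [0.005,0.003,-0.001,0,0]
    - [0.005,0.003,-0.001,0,0]
    - [0.005,0.003,-0.001,0,0]

```text
t: 35.5
tool_pos: [0.6341, 0.212, 0.1377]
tool_rot: [0.699, -0.11, 0.102, -0.699]
force: [-0.6, 0.5, -0.8]
opening: 0.0461
```

drive_tool:
  plan:
    - [0,-0.05,0,0,0]
    - [0,-0.12,0,0,0]
    - [0,-0.2,0,0,0]
    - [0,-0.3,0,0,0]
    - [-0.05,-0.42,0,0,0]
    - [-0.15,-0.54,0,0,0]
    - [-0.3,-0.66,0,0,0]
    - [-0.45,-0.76,0,0,0]
    - [-0.55,-0.8,0,0,0]
    - [-0.6,-0.8,0,0,0]

```text
t: 36.75
tool_pos: [0.5487, 0.239, 0.2595]
tool_rot: [-0.699, 0.11, -0.102, 0.699]
force: [0.5, -0.2, -0.1]
opening: 0.046
```

```bash
python3 w.py w4 .036; python3 chk.py s7; python3 -c "
from workcell import *;print(get_state()['opening'],get_state()['force'])"
```

```text
tcp [0.5482 0.239  0.2589] yaw -17.23
cam in tool [-0.075 -0.084  0.   ] fovy 64.80211969649727
yellow 597 [277. 300.] [ 0.6281  0.2143 12.7582 43.1019 72.8813] [0.6323 0.2127 0.0719]
yellow 251 [158. 354.] [ 0.6457  0.0923  9.8416 62.7544 70.6172] [0.5177 0.2212 0.2816]
yellow 254 [396. 353.] [ 0.7107  0.3046  8.8465 62.9847 78.7356] [0.5332 0.2718 0.2814]
blue 2817 [ 26. 162.] [4.55100e-01 3.89000e-02 5.11007e+01 7.76518e+01 6.06027e+01] [0.4484 0.0331 0.0417]
blue 2938 [277. 281.] [ 0.6263  0.2145 54.0451 74.9681 73.0181] [0.6257 0.2173 0.0458]
btn z pct [0.0354 0.0366 0.0372] 118 row 215.32 blue x pct [0. 0. 0.] n 0
btn z pct [0.035  0.036  0.0367] 120 row 215.67 blue x pct [-32.6  11.2  33. ] n 310
btn z pct [0.0349 0.0363 0.0372] 121 row 215.68 blue x pct [-32.2  11.7  33.2] n 309
btn z pct [0.035  0.0357 0.0364] 120 row 215.68 blue x pct [-32.   10.7  33.2] n 307
0.04586415979359598 [ 0.06264256 -0.95680233 -0.0561418 ]
```

View pics/s7.png

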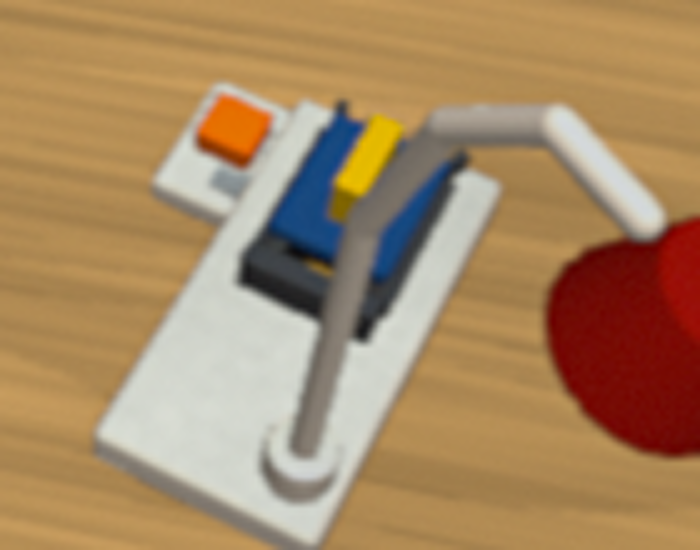

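The pack stays seated after release and the gripper is clear. The pack front reads 33 mm against 36 under push, and the button about 0.5 mm lower. I'll wait a move's time and check it isn't creeping.

drive_tool:
  plan:
    - [0,0,0,0,0]
    - [0,0,0,0,0]
    - [0,0,0,0,0]
    - [0,0,0,0,0]
    - [0,0,0,0,0]
    - [0,0,0,0,0]
    - [0,0,0,0,0]
    - [0,0,0,0,0]
    - [0,0,0,0,0]
    - [0,0,0,0,0]

```text
t: 38.2
tool_pos: [0.5496, 0.2385, 0.2583]
tool_rot: [0.699, -0.111, 0.102, -0.699]
force: [0.0, 0.2, -0.8]
opening: 0.0462
```

```bash
python3 chk.py s8; python3 w.py w5 .036 | grep -E "yellow|blue"; python3 - <<'E'
from h import *
# pack end gap: end wall face at x=45, pack front at 36 => measure with wrist cloud along channel
h=np.array([.6332,.2093]); a=np.radians(-17.16); R2=np.array([[np.cos(a),-np.sin(a)],[np.sin(a),np.cos(a)]])
for n in("w5","w4"):
    W=np.load(n+".npz")["W"]; im=np.load(n+".npz")["im"]; hsv=cv2.cvtColor(im,cv2.COLOR_BGR2HSV); c=get_calibration("wrist")
    v,u=np.mgrid[:420,:560].astype(float); P=atz(c,u,v,.045); L=(P-h)@R2*1000
    m=(hsv[...,0]>98)&(hsv[...,0]<128)&(hsv[...,1]>110)&(abs(W[...,2]-.0455)<.003)
    print(n,"blue x",np.percentile(L[m][:,0],[0.5,2,98,99.5]).round(1),"y",np.percentile(L[m][:,1],[2,98]).round(1))
E
```

```text
btn z pct [0.0354 0.0366 0.0372] 118 row 215.32 blue x pct [0. 0. 0.] n 0
btn z pct [0.035  0.036  0.0368] 119 row 215.62 blue x pct [-32.1  11.5  33.5] n 313
btn z pct [0.0351 0.036  0.0369] 120 row 215.69 blue x pct [-32.2  11.4  33.4] n 313
btn z pct [0.035  0.0359 0.0368] 121 row 215.68 blue x pct [-32.5  11.   33.4] n 307
yellow 630 [277. 300.] [ 0.628   0.2138 12.5493 42.8954 73.1012] [0.6318 0.2128 0.0719]
yellow 255 [158. 352.] [ 0.6461  0.0926 10.0785 61.427  69.6721] [0.5183 0.2208 0.2803]
yellow 257 [396. 354.] [ 0.7111  0.3039  9.9061 61.2973 75.1223] [0.5345 0.2712 0.28  ]
blue 2833 [ 26. 162.] [4.55700e-01 3.91000e-02 5.09778e+01 7.75563e+01 6.06057e+01] [0.4491 0.0331 0.0407]
blue 3000 [277. 282.] [ 0.6274  0.2142 54.0835 72.5501 72.8878] [0.6265 0.2168 0.0459]
w5 blue x [-150.3 -140.8   33.4   34.6] y [-229.6   29.8]
w4 blue x [-150.3 -140.8   32.3   33.4] y [-229.4   29.1]
```

The pack is stable with no creep, and the button is up to within about 0.4 mm. It also resisted a pull of about 8 N on top of the ejector. Handing in.

```bash
python3 -c "
from workcell import *
print(job_done())"
```

```text
the job is handed in; nothing more can be done
None
```

The battery pack is in the lamp's dock with the catch holding it, and I handed the job in at about 38.5 s of the 72 s allowed.

**What I did:**
- **Charger:** I pressed the grey charger's button with about 2 N. The pack sprung back about 13 mm, and I gripped the fin and drew the pack out.
- **Lamp:** I slid it into the lamp's dovetail, correcting about 2.5 mm sideways by feel. The push showed no more than about 16 N when I read it between moves. Then I let go and backed off.
- **Bystanders:** I kept away from the mug, clock, flower pot and both look-alikes, but took no final picture of them all.

**Last checks:**
- **Holds:** before release, the pack resisted a gentle pull of about 8 N on top of the ejector. It did not creep in the roughly 2.5 s after release.
- **Clear:** the gripper was well away, with no meaningful force on it.
- **Catch:** the lamp's button read within about 0.4 mm of its height with no pack. I never measured it while the pack was riding over the tooth, so the click rests mainly on the pull test.
- **Small disagreement:** the pack's front measured about 33.4 mm from the dock centre, against the nominal 36 mm. It measured about 36 mm while I was pushing it against the buffer. I put this down to the pack settling back onto the tooth plus about 2 mm of calibration error.

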